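# Tally one cell and hold the count

## Task

Tally one cell on the bench cell counter: with the fingertips, gently press the square key well down and let it come back up, then gently press the oblong key all the way down, where it stays, and withdraw. Leave the two round keys untouched and the jar, the dropper bottle and the dish where they stand; nothing is to be picked up.

Things in the scene. Friction and masses are not known exactly. Their poses are not given: they have to be found in the camera images.
- counter: bench cell counter, a grey keypad console fixed to the worktop, 150 mm deep (x) x 260 mm wide (y) x 40 mm high, with a 63 mm high hood holding a dark display along its far edge (hood from 23 mm to 69 mm in x). Origin at the centre of the underside, x toward the hood, z up. Four white keys stand in a row along its y, 28 mm on the near side of its centre line, 56 mm apart; which key is in which place varies.
- square_mount: black base plate (50 x 46 mm) of the square key, which is 28 x 28 mm. Origin on the key's axis at the console's key field (40 mm above the worktop); z up, x toward the display, same heading as the console. The key's flat top is 12 mm above this origin when up.
- oblong_mount: black base plate of the oblong key, which is 40 mm (x) x 16 mm (y). Origin on the key's axis at the console's key field (40 mm above the worktop); z up, x toward the display, same heading as the console. The key's flat top is 12 mm above this origin when up.
- disc_mount: black base plate of the large round key, 30 mm in diameter, its top 12 mm above this origin. Origin on the key's axis at the console's key field (40 mm above the worktop); z up, x toward the display, same heading as the console. Not to be touched.
- stud_mount: black base plate of the small round key, 16 mm in diameter, its top 12 mm above this origin. Origin on the key's axis at the console's key field (40 mm above the worktop); z up, x toward the display, same heading as the console. Not to be touched.
- square_key (a joint): travel of the square key straight down, m: 0 up, 0.008 at its stop. Sprung: about 1.5 N to start, 5 N at the stop; rises by itself. It counts beyond 0.005.
- oblong_key (a joint): travel of the oblong key straight down, m: 0 up, 0.008 at its stop. No spring: about 3 N pushes it and it stays where it is left. It holds the count beyond 0.006.
- disc_key (a joint): travel of the large round key, m: 0 up (leave it so), 0.008 at its stop. Sprung like the square key.
- stud_key (a joint): travel of the small round key, m: 0 up (leave it so), 0.008 at its stop. Sprung like the square key.
- jar: small specimen jar with a white screw lid, 44 mm wide, 56 mm high, loose, beside the console's right end. Origin at the centre of its underside.
- bottle: dark dropper bottle, 34 mm wide, 100 mm high, loose, beside the console's left end. Origin at the centre of its underside.
- dish: flat round petri dish, 61 mm wide, 15 mm high, loose, behind the console. Origin at the centre of its underside.
Mind the look-alikes: they are no part of the job. What is shaped like the bottle but purple is not meant.

How it is judged:
By the outcome, as a careful person would: the job done as asked, in the order asked, and still so for the second after the job is handed in, with the robot touching nothing.
It also fails if it takes over 40 s, if anything falls off the work surface, if the arm or the gripper's body presses on something with over 40 N, if the wrist force passes 120 N, or if a joint passes its speed limit or range.

## Robot

A 6-joint arm with a two-finger parallel gripper is mounted at the origin on a cart in front of the work surface, level with it; the furniture and walls round the work are solid. World frame = base frame: x ahead of the robot, y to its left, z up, the work surface at z = 0. Lengths are in m, angles in rad, forces in N, time in s.
With the tool pointing down it reaches from about 0.375 to 0.9 m from the base axis. Payload 3.1 kg.
Tool frame: the origin (TCP) lies at the very end of the fingers, on their centre line; the grasp point (between the pads) lies 19 mm behind it (manip.grasp_offset is the distance from the TCP to the grasp point, in m); y points along the fingers, z is the direction in which the jaws open and shut, and the axes are right-handed (so a half turn about y gives the same grasp; the last joint's range is limited). The gripper opens to 85 mm and grips with 20 to 120 N. Pads are 22 mm wide; open, the fingers measure 114 mm over their backs; the gripper's body (76 mm by 85 mm) begins 54 mm behind the grasp point. The pads swing forward as they close: fully open they stand 13 mm farther back than shut.
Start: joints at [1.129, 0.527, 1.433, -0, 1.181, -0.178], TCP at [0.162, 0.604, 0.231] pointing down, gripper open.
Joint ranges: [-3.08, 3.08], [-0.75, 2.2], [0.22, 2.44], [-1.43, 4.57], [0, 2.65], [-2.85, 2.85]. Speed limits (rad/s): [2.79, 2.79, 3.14, 3.14, 3.14, 3.14].

## Interface

Orientations are given as a unit quaternion [x, y, z, w].
In Python, from station import manip gives the robot as it stands.
- The arm moves only by the tool apply_moves, never from a script. Its argument "motion" is a list of rows, each a list of 5 numbers: the finger opening in mm, from 0 to 85.4, then the shift along the tool's x, y, z in units of 30 mm (1.0 is 30 mm), then the turn about the tool's y in units of 10 degrees (1.0 is 10 degrees). In form: [[fingers, x, y, z, twist], ...]. A call has 1 to 12 rows; each row is the pose to reach, as a shift and turn from the pose commanded when the call began, along the tool's axes at that moment; what a row does not reach only later rows make up. A row lasts 1/8 s, in which the tool goes at most 62.5 mm and 10.7 degrees, less where a joint would pass 70% of its speed; a pose out of reach is approached as far as the arm can. A call with a gripper value outside its range is refused whole. The fingers move at their own pace and stop on an object; "squeeze" is the grip in N (left out, the last holds). Time passes only in rows, so rows that repeat a pose let the fingers close. It gives the time, the measured TCP pose, the force and the opening at its end, in the units of the state.
- manip.sense(): the state, without advancing time (a new reading comes with each control period).
- manip.snapshot(name): name is "scene" or "top"; returns the picture (420x560x3 uint8, red, green, blue); there is no depth.
- manip.get_calibration(name): a dict with "intrinsics" (3x3 intrinsics, pixels), "extrinsics" (4x4, takes a point from camera to world coordinates). Camera axes: x right, y up, looking along -z (the intrinsics and any distortion apply to the point x, -y, -z); pixel columns grow to the right and rows downward; lengths in m; the calibration is good to about 2 mm. A picture is of the moment at which its call begins. get_calibration takes no time and is no camera call.
- manip.sign_off(): hands the job in, once; it reports no verdict.
The state is a dict: "t": time; "q": joint angles; "qd": joint speeds; "tau": joint torques, N m; "tcp_pos": TCP position; "tool_rot": TCP orientation; "force": force on the tool from outside, world axes, zero at the start; "ft_torque": the same for the moment, N m; "finger_gap": opening from 0.0 (shut) to 1.0 (fully open).
Only numpy, scipy, OpenCV 4.12 (cv2) and the standard library are available. Lean on these libraries where they do the work, as an engineer would, in place of code of your own. Each camera call takes 0.05 s, during which the arm holds its last target.

## Working session

There is one attempt and no reset: what is moved stays moved. The work goes in short steps, Python scripts to look and compute and a tool call to move; the robot and the scene stay as the last step left them, time stands still between calls to the robot, and variables do not carry over. Pictures are saved under pics/ and viewed, and the job is handed in when it is done.

Besides the shell and the picture viewer there is one more tool, called after "Request:" as name(argument=value, ...), one argument or row to a line, values as JSON. apply_moves: Moves the arm, as the interface text tells. Its arguments: {"type":"object","properties":{"motion":{"type":"array"},"squeeze":{"type":"number"}},"required":["motion"]}

```bash
mkdir -p pics
python3 - <<'E'
from station import manip
import cv2,numpy as np
np.set_printoptions(precision=4,suppress=True)
s=manip.sense()
for k in ("t","tcp_pos","tool_rot","force","finger_gap"): print(k,s[k])
for n in ("scene","top"):
    im=manip.snapshot(n); cv2.imwrite(f"pics/{n}0.png",cv2.cvtColor(im,cv2.COLOR_RGB2BGR))
    c=manip.get_calibration(n); print(n,c)
from scipy.spatial.transform import Rotation as R
print(R.from_quat(s["tool_rot"]).as_matrix())
E
```

```text
t 0.0
tcp_pos [0.162  0.6029 0.2303]
tool_rot [ 0.7017 -0.0929  0.0924 -0.7003]
force [0.4108 0.7381 0.0598]
finger_gap 0.9997961814042294
scene {'intrinsics': array([[522.8651,   0.    , 280.633 ],
       [  0.    , 522.8651, 203.6071],
       [  0.    ,   0.    ,   1.    ]]), 'extrinsics': array([[ 0.8178,  0.3886, -0.4245,  0.1111],
       [-0.5752,  0.5296, -0.6234, -0.5508],
       [-0.0174,  0.754 ,  0.6566,  0.7803],
       [ 0.    ,  0.    ,  0.    ,  1.    ]])}
top {'intrinsics': array([[389.5279,   0.    , 274.2578],
       [  0.    , 389.5279, 207.3766],
       [  0.    ,   0.    ,   1.    ]]), 'extrinsics': array([[ 0.0191,  0.9767, -0.2138,  0.3631],
       [-0.9998,  0.0194, -0.0004,  0.1651],
       [ 0.0037,  0.2138,  0.9769,  0.9064],
       [ 0.    ,  0.    ,  0.    ,  1.    ]])}
[[ 0.9657 -0.0009  0.2597]
 [-0.2598 -0.002   0.9657]
 [-0.0004 -1.     -0.0021]]
```

View pics/scene0.png

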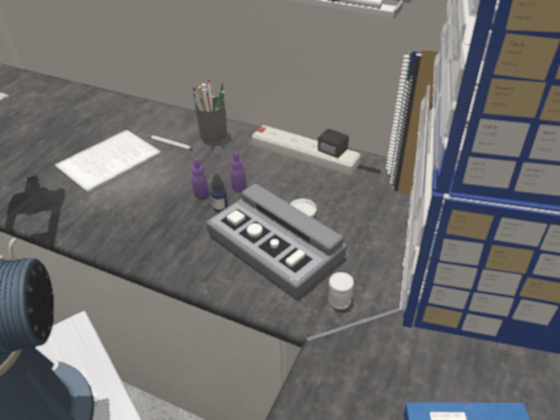

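View pics/top0.png

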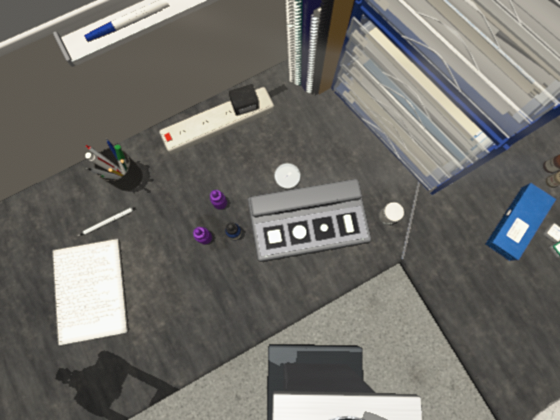

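The top view shows the keys in a row, left to right: square (275,237), large round (300,233), small round (324,228), oblong (348,224). In the scene view they are at (236,217), (255,230), (275,243) and (296,258). I'll confirm on a crop and measure.

```bash
cat > h.py <<'E'
import cv2,numpy as np
from station import manip
def ray(n,u,v):
    c=manip.get_calibration(n);K=c["intrinsics"];E=c["extrinsics"]
    d=np.array([(u-K[0,2])/K[0,0],-(v-K[1,2])/K[1,1],-1.]);return E[:3,3],E[:3,:3]@d
def onz(n,u,v,z):
    o,d=ray(n,u,v);return o+d*(z-o[2])/d[2]
def tri(a,b):
    (o1,d1),(o2,d2)=a,b
    t=np.linalg.lstsq(np.c_[d1,-d2],o2-o1,rcond=None)[0]
    p,q=o1+t[0]*d1,o2+t[1]*d2;return (p+q)/2,np.linalg.norm(p-q)
E
python3 - <<'E'
from h import *
np.set_printoptions(precision=4,suppress=True)
ap={"top":[(275,237),(300,233),(324,228),(348,224)],"scene":[(236,217),(255,230),(275,243),(296,258)]}
box={"top":(245,175,130,90),"scene":(200,180,150,115)}
C={}
crops=[]
for n in ap:
    im=cv2.imread(f"pics/{n}0.png");g=im.min(axis=2)
    x,y,w,h=box[n]
    crops.append(cv2.resize(im[y:y+h,x:x+w],(w*5,h*5),interpolation=cv2.INTER_CUBIC))
    m=(g>165).astype(np.uint8)
    k,lab,st,ce=cv2.connectedComponentsWithStats(m)
    C[n]=[]
    for p in ap[n]:
        i=min([i for i in range(1,k) if st[i,4]>8],key=lambda i:np.hypot(*(ce[i]-p)))
        # weighted centroid
        C[n].append(ce[i]);print(n,p,ce[i],st[i])
cv2.imwrite("pics/ctop.png",crops[0]);cv2.imwrite("pics/cscene.png",crops[1])
for a,b in zip(C["top"],C["scene"]):
    print(onz("top",*a,.052),onz("scene",*b,.052),tri(ray("top",*a),ray("scene",*b)))
E
```

```text
top (275, 237) [274.2039 235.9737] [268 230  14  13 152]
top (300, 233) [299.0769 231.6154] [293 225  13  14 143]
top (324, 228) [323.7317 227.2195] [320 224   8   7  41]
top (348, 224) [348.2066 223.1736] [344 215  10  17 121]
scene (236, 217) [266.7601 240.5481] [ 212  204  111   77 1788]
scene (255, 230) [266.7601 240.5481] [ 212  204  111   77 1788]
scene (275, 243) [274.087  241.8478] [270 239   9   7  46]
scene (296, 258) [274.087  241.8478] [270 239   9   7  46]
[0.4854 0.1644 0.052 ] [0.4965 0.0664 0.052 ] (array([ 0.5221,  0.154 , -0.0424]), np.float64(0.05018777149621595))
[0.4962 0.1095 0.052 ] [0.4965 0.0664 0.052 ] (array([0.5104, 0.1036, 0.0103]), np.float64(0.016281616841603643))
[0.5072 0.0548 0.052 ] [0.5061 0.055  0.052 ] (array([0.5067, 0.055 , 0.0519]), np.float64(0.0011029271925471912))
[0.5174 0.0002 0.052 ] [0.5061 0.055  0.052 ] (array([0.4955, 0.0143, 0.0986]), np.float64(0.02815723093373821))
```

View pics/ctop.png

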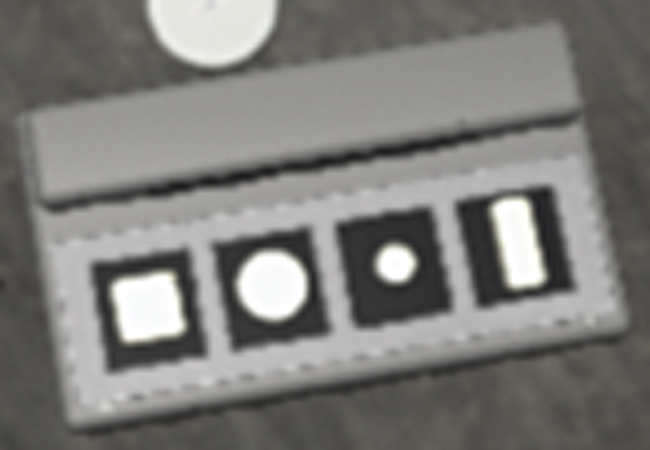

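View pics/cscene.png

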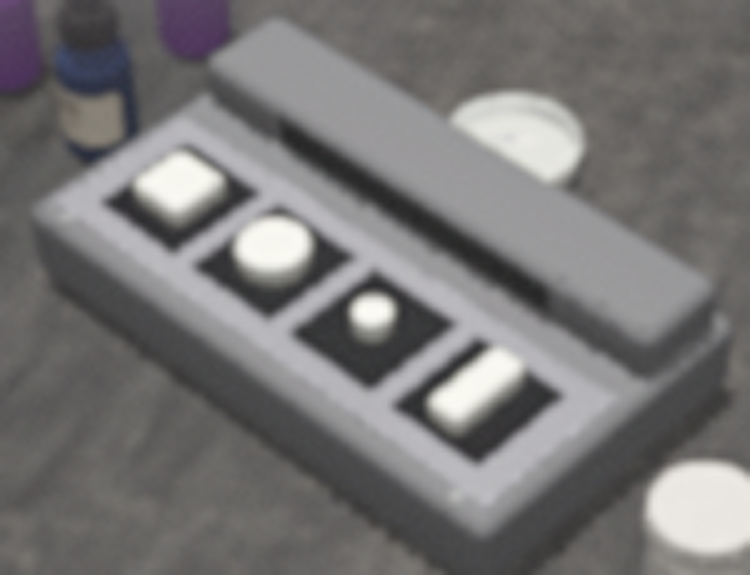

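The crops match: square at the left end, oblong at the right end, with the two round keys between them. The blue-black bottle is the real one and the two purple ones are look-alikes. Next is a second-view check and the move numbers.

```bash
cat >> h.py <<'E'
from scipy.spatial.transform import Rotation as R
def rel(target,yaw_jaw_deg=None):
    s=manip.sense();M=R.from_quat(s["tool_rot"]).as_matrix()
    d=M.T@(np.array(target)-s["tcp_pos"])/.03
    print("tcp",s["tcp_pos"],"t",s["t"],"F",s["force"],"gap",s["finger_gap"])
    print("units",np.round(d,2),"jaw yaw",np.degrees(np.arctan2(M[1,2],M[0,2])),"tilt",M[:,1])
E
python3 - <<'E'
from h import *
np.set_printoptions(precision=4,suppress=True)
im=cv2.imread("pics/scene0.png");g=im.min(axis=2)
for th in (195,210,225):
    k,lab,st,ce=cv2.connectedComponentsWithStats((g>th).astype(np.uint8))
    for i in range(1,k):
        x,y=ce[i]
        if st[i,4]>15 and 220<x<310 and 205<y<270: print(th,ce[i],st[i,4],onz("scene",x,y,.052)[:2])
print("bottle",onz("top",233,231,.1),"jar",onz("top",394,212,.056))
rel([.4854,.1644,.12])
E
```

```text
195 [303.9107 206.4152] 224 [0.6163 0.1043]
195 [235.2759 215.9138] 116 [0.4839 0.1645]
195 [254.     228.4071] 113 [0.4949 0.1102]
195 [274.0938 241.9375] 32 [0.5059 0.0548]
195 [295.2846 256.1138] 123 [ 0.517  -0.0001]
210 [304.9732 207.6644] 149 [0.6157 0.0998]
210 [235.0392 215.7745] 102 [0.4838 0.1651]
210 [254.0874 228.3981] 103 [0.4951 0.1101]
210 [274.     241.8621] 29 [0.5059 0.0551]
210 [295.0577 256.1154] 104 [0.5167 0.0001]
225 [235.0633 215.8734] 79 [0.4836 0.1649]
225 [254.0465 228.407 ] 86 [0.495  0.1101]
225 [274.     241.8095] 21 [0.506  0.0552]
225 [295.05  256.225] 80 [ 0.5165 -0.0001]
bottle [0.4873 0.2508 0.1   ] jar [ 0.544  -0.1019  0.056 ]
tcp [0.1621 0.603  0.2304] t 0.1 F [-1.0974 -0.5938 -0.3339] gap 1.0019485846135403
units [ 14.21   3.7  -11.31] jaw yaw 74.94242601957957 tilt [-0.0008 -0.0018 -1.    ]
```

Both views agree to about 1.5 mm: square (0.485, 0.1645), oblong (0.517, 0.000). Now I move above the square key with the fingers shut, staying high.

Request:
apply_moves(
  motion=[
    [0,1.2,0,-0.9,0],
    [0,2.4,0,-1.9,-0.3],
    [0,3.7,0,-2.9,-0.6],
    [0,5.0,0,-4.0,-0.9],
    [0,6.3,0,-5.0,-1.2],
    [0,7.6,0.2,-6.1,-1.5],
    [0,8.9,0.5,-7.1,-1.8],
    [0,10.2,0.8,-8.2,-2.1],
    [0,11.5,1.1,-9.2,-2.4],
    [0,12.7,1.4,-10.2,-2.6],
    [0,13.6,1.7,-10.9,-2.6],
    [0,14.2,2.0,-11.3,-2.6],
  ],
)

```text
t: 1.6
tcp_pos: [0.4865, 0.1641, 0.1707]
tool_rot: [-0.704, -0.067, 0.067, 0.704]
force: [0.3, 0.4, -0.2]
finger_gap: -0.005
```

Run:
```python
from h import *
np.set_printoptions(precision=4,suppress=True)
rel([.485,.1645,.06]);
for n in ("scene","top"):
    im=manip.snapshot(n);cv2.imwrite(f"pics/{n}1.png",cv2.cvtColor(im,cv2.COLOR_RGB2BGR))
rel([.485,.1645,.06]);
```

```text
tcp [0.4865 0.1641 0.1707] t 1.6 F [ 0.2976  0.4129 -0.2042] gap -0.005159068398339929
units [-0.04  3.69  0.02] jaw yaw 100.84248947595788 tilt [-0.0003  0.     -1.    ]
tcp [0.4865 0.1642 0.1703] t 1.7 F [-1.1994  0.0448  0.0374] gap -0.0007802836751993314
units [-0.04  3.68  0.02] jaw yaw 100.79554666945296 tilt [-0.001  -0.0002 -1.    ]
```

View pics/scene1.png

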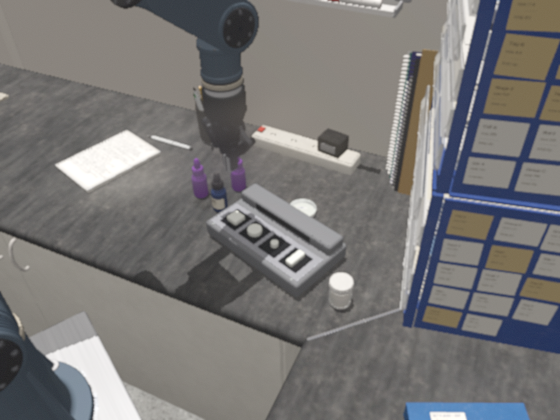

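The closed fingers hang above the square key (tip near (236,165)), and the bottle at (218,192) is undisturbed. I descend to just above the key.

Request:
apply_moves(
  motion=[
    [0,0,0.8,0,0],
    [0,-0.04,1.9,0.02,0],
    [0,-0.04,2.9,0.02,0],
    [0,-0.04,3.5,0.02,0],
    [0,-0.04,3.7,0.02,0],
    [0,-0.04,3.7,0.02,0],
  ],
)

```text
t: 2.45
tcp_pos: [0.4839, 0.1666, 0.0604]
tool_rot: [-0.704, -0.068, 0.068, 0.704]
force: [-0.6, 0.2, -1.0]
finger_gap: 0.0
```

Run:
```python
from h import *
np.set_printoptions(precision=4,suppress=True)
rel([.485,.1645,.045])
for n in ("scene","top"):
    im=manip.snapshot(n);cv2.imwrite(f"pics/{n}2.png",cv2.cvtColor(im,cv2.COLOR_RGB2BGR))
a=cv2.imread("pics/scene2.png")[160:280,190:340];b=cv2.imread("pics/top2.png")[160:280,220:370]
cv2.imwrite("pics/c2.png",np.hstack([cv2.resize(x,(400,320),interpolation=cv2.INTER_CUBIC) for x in (a,b)]))
```

```text
tcp [0.4839 0.1666 0.0604] t 2.45 F [-0.644   0.2086 -0.9987] gap 0.00039053245539118615
units [ 0.02  0.51 -0.08] jaw yaw 101.00206348338546 tilt [-0.0005  0.0001 -1.    ]
```

View pics/c2.png

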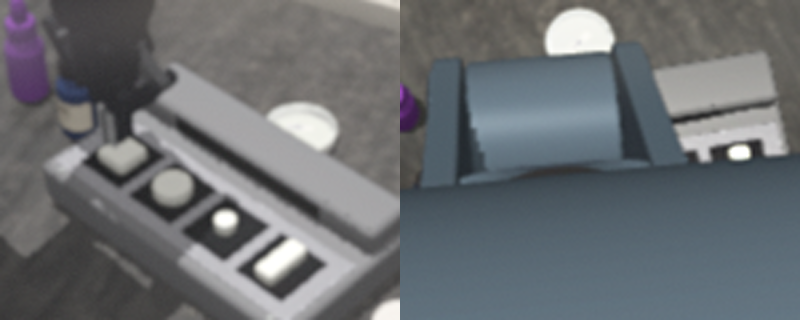

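The fingertip sits over the square key and clear of the round key and the bottle. I press in small steps, hold, then check.

Request:
apply_moves(
  motion=[
    [0,0,0.15,-0.05,0],
    [0,0,0.25,-0.05,0],
    [0,0,0.35,-0.05,0],
    [0,0,0.4,-0.05,0],
    [0,0,0.4,-0.05,0],
  ],
)

```text
t: 3.18
tcp_pos: [0.4848, 0.1643, 0.0484]
tool_rot: [0.704, 0.068, -0.067, -0.704]
force: [-0.7, 0.6, 3.1]
finger_gap: -0.001
```

The force is 3.1 N at 3.6 mm of travel, which matches the spring. I press further to about 7.2 mm, then lift.

Request:
apply_moves(
  motion=[
    [0,0,0.06,0,0],
    [0,0,0.12,0,0],
    [0,0,0.12,0,0],
    [0,0,0.12,0,0],
  ],
)

```text
t: 3.68
tcp_pos: [0.4848, 0.1643, 0.0448]
tool_rot: [0.704, 0.068, -0.067, -0.704]
force: [0.2, -0.9, 4.2]
finger_gap: -0.003
```

That is 4.2 N at about 7 mm, past the count point. I go a hair deeper, then release and lift.

Request:
apply_moves(
  motion=[
    [0,0,0.02,0,0],
    [0,0,0.02,0,0],
    [0,0,-0.1,0,0],
    [0,0,-0.3,0,0],
    [0,0,-0.8,0,0],
    [0,0,-1.5,0,0],
    [0,0,-2.0,0,0],
    [0,0,-2.0,0,0],
  ],
)

```text
t: 4.68
tcp_pos: [0.4853, 0.1646, 0.1061]
tool_rot: [-0.704, -0.068, 0.066, 0.704]
force: [0.3, 0.5, 0.0]
finger_gap: 0.0
```

Run:
```python
from h import *
np.set_printoptions(precision=4,suppress=True)
rel([.517,0,.06])
im=manip.snapshot("scene");im=cv2.cvtColor(im,cv2.COLOR_RGB2BGR)
cv2.imwrite("pics/c3.png",cv2.resize(im[160:280,190:340],(750,600),interpolation=cv2.INTER_CUBIC))
```

```text
tcp [0.4853 0.1646 0.1061] t 4.675 F [0.3461 0.4635 0.0013] gap 0.000204421111888862
units [-0.01  1.54 -5.59] jaw yaw 100.94927036536113 tilt [ 0.0027  0.0004 -1.    ]
```

View pics/c3.png

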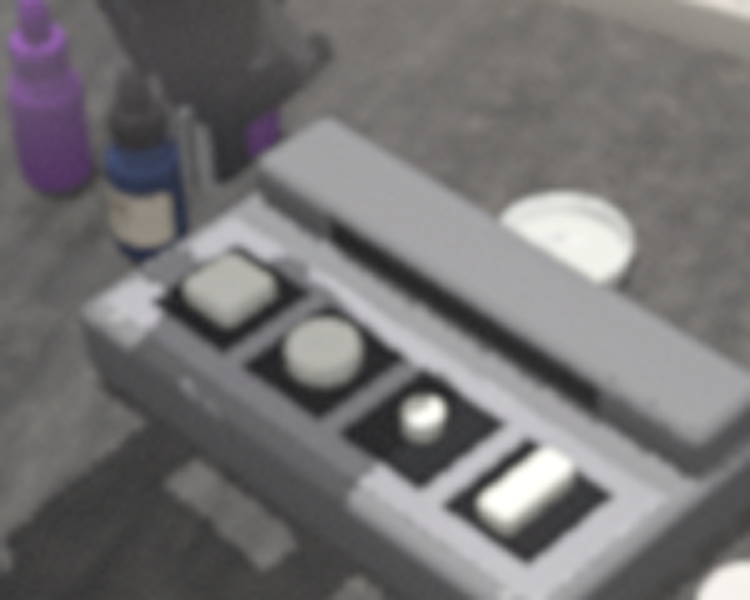

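The square key is back up and the other things are undisturbed. I cross above the keys to the oblong one and come down to 8 mm above it.

Request:
apply_moves(
  motion=[
    [0,0,0,-0.6,0],
    [0,0,0,-1.6,0],
    [0,0,0,-2.7,0],
    [0,0,0,-3.8,0],
    [0,0,0,-4.8,0],
    [0,0,0,-5.4,0],
    [0,0,0,-5.6,0],
    [0,0,0.4,-5.6,0],
    [0,0,0.9,-5.6,0],
    [0,0,1.3,-5.6,0],
    [0,0,1.5,-5.6,0],
    [0,0,1.5,-5.6,0],
  ],
)

```text
t: 6.22
tcp_pos: [0.5161, -0.0002, 0.059]
tool_rot: [-0.704, -0.067, 0.068, 0.704]
force: [-0.1, 0.6, 0.0]
finger_gap: -0.002
```

Run:
```python
from h import *
np.set_printoptions(precision=4,suppress=True)
rel([.517,0,.052])
im=manip.snapshot("scene");im=cv2.cvtColor(im,cv2.COLOR_RGB2BGR)
cv2.imwrite("pics/c4.png",cv2.resize(im[160:300,190:365],(750,600),interpolation=cv2.INTER_CUBIC))
```

```text
tcp [ 0.5161 -0.0002  0.059 ] t 6.225 F [-0.0831  0.6246  0.0419] gap -0.0016834571476909543
units [0.03 0.23 0.  ] jaw yaw 100.96813299691978 tilt [-0.0014  0.0003 -1.    ]
```

View pics/c4.png

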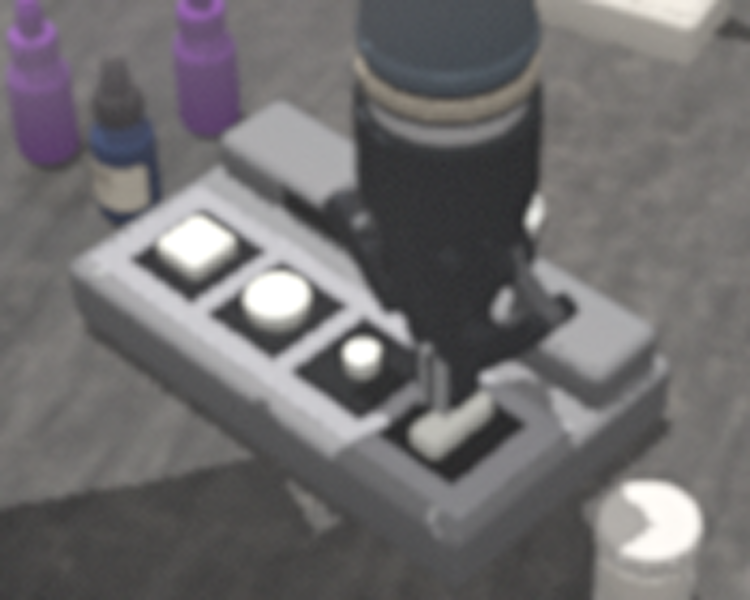

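The tip is right over the oblong key, with the stud and the hood clear. I press in steps.

Request:
apply_moves(
  motion=[
    [0,0.03,0.15,0,0],
    [0,0.03,0.25,0,0],
    [0,0.03,0.33,0,0],
    [0,0.03,0.4,0,0],
    [0,0.03,0.4,0,0],
  ],
)

```text
t: 6.9
tcp_pos: [0.5177, -0.0005, 0.0477]
tool_rot: [0.704, 0.068, -0.067, -0.704]
force: [-0.2, -0.0, 1.2]
finger_gap: 0.004
```

Request:
apply_moves(
  motion=[
    [0,0,0.05,0,0],
    [0,0,0.1,0,0],
    [0,0,0.12,0,0],
    [0,0,0.12,0,0],
  ],
)

```text
t: 7.4
tcp_pos: [0.5176, -0.0005, 0.0441]
tool_rot: [0.704, 0.068, -0.067, -0.704]
force: [1.1, -0.8, 0.6]
finger_gap: 0.002
```

I haven't felt the stop yet, so I continue in sub-millimetre steps until the force rises.

Request:
apply_moves(
  motion=[
    [0,0,0.02,0,0],
    [0,0,0.03,0,0],
    [0,0,0.03,0,0],
  ],
)

```text
t: 7.78
tcp_pos: [0.5177, -0.0005, 0.044]
tool_rot: [0.704, 0.068, -0.067, -0.704]
force: [-1.1, 1.7, 9.2]
finger_gap: 0.001
```

The tip stopped at z = 0.044 with the force up to 9 N, so the key is at its stop. I withdraw straight up.

Request:
apply_moves(
  motion=[
    [0,0,-0.1,0,0],
    [0,0,-0.3,0,0],
    [0,0,-0.8,0,0],
    [0,0,-1.6,0,0],
    [0,0,-2.6,0,0],
    [0,0,-3.6,0,0],
    [0,0,-4.6,0,0],
    [0,0,-5.2,0,0],
    [0,0,-5.2,0,0],
  ],
)

```text
t: 8.9
tcp_pos: [0.5183, -0.0005, 0.2012]
tool_rot: [0.704, 0.069, -0.066, -0.703]
force: [0.1, 0.9, -0.7]
finger_gap: -0.002
```

Run:
```python
from h import *
np.set_printoptions(precision=4,suppress=True)
rel([.517,0,.052])
im=manip.snapshot("scene");im=cv2.cvtColor(im,cv2.COLOR_RGB2BGR)
cv2.imwrite("pics/c5.png",cv2.resize(im[160:310,180:367],(748,600),interpolation=cv2.INTER_CUBIC))
```

```text
tcp [ 0.5183 -0.0005  0.2012] t 8.9 F [ 0.1466  0.8622 -0.7348] gap -0.0023758649502227404
units [-0.06  4.97  0.03] jaw yaw 100.9495850242749 tilt [ 0.0041 -0.0009 -1.    ]
```

View pics/c5.png

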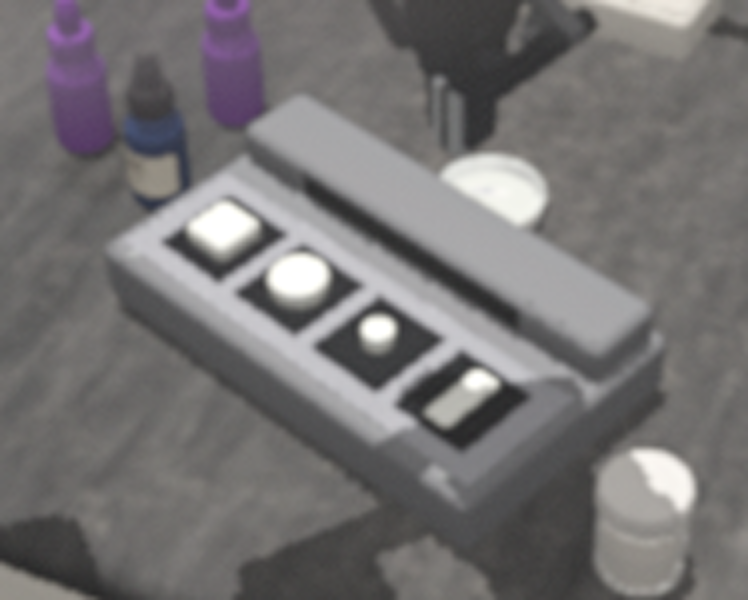

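The oblong key (crop (463,397)) stays low against its plate. The other three keys are up, and the jar, bottle and dish stand where they were, so I hand in.

```bash
python3 -c "
from station import manip
print(manip.sign_off())"
```

```text
the job is handed in; nothing more can be done
None
```

The count is done and handed in at about 9 s, with the arm withdrawn to 0.20 m above the worktop and touching nothing. The hand-in reports no verdict.

- **Square key:** I pressed it first, with the fingers shut, to about 7 mm of its 8 mm travel. The force was 4.2 N, in line with its spring. It came back up when released, as the next picture showed.
- **Oblong key:** I then pressed it to its stop, with the tip held at z = 0.044 m and the force rising to 9 N. The last picture shows it staying down.
- **Everything else:** the two round keys are up, and the jar, bottle and dish look unmoved. I judged that by eye from the pictures and did not measure it.

The two camera views agreed on the key positions to about 1.5 mm, and no check failed.

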